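# Reset the clamped carriage of a dental sectioning saw

### The arm

A 7-joint arm with a two-finger parallel gripper is mounted at the origin on the work surface. World frame = base frame: x ahead of the robot, y to its left, z up, the work surface at z = 0. Lengths are in m, angles in rad, forces in N, time in s.
With the tool pointing down it reaches from about 0.4 to 0.85 m from the base axis. Payload 4.5 kg.
Tool frame: the origin (TCP) lies midway between the tips of the shut fingers; the grasp point (between the pads) lies 19 mm behind it; z points along the fingers, y is the direction in which the jaws open and shut (so a half turn about z gives the same grasp; the last joint's range is limited). The gripper opens to 88 mm and grips with 3 to 60 N. Pads are 18 mm wide; open, the fingers measure 123 mm over their backs; the gripper's body (75 mm by 187 mm) begins 45 mm behind the grasp point.
Start: joints at [-1.201, 0.689, -0.195, 1.565, 0.157, 0.902, -0.215], TCP at [0.206, 0.59, 0.239] pointing down, gripper open.
Joint ranges: [-3.01, 3.01], [-0.46, 2.08], [-1.47, 1.51], [0.13, 2.56], [-1, 4.14], [0.04, 2.09], [-2.66, 2.66]. Speed limits (rad/s): [2.57, 2.57, 3.14, 3.14, 3.14, 3.14, 3.14].

### API

Orientations are given as a unit quaternion [x, y, z, w].
In Python, from plant import r, viewer gives the robot as it stands.
- The arm moves only by the tool play_rows, never from a script. Its argument "commands" is a list of rows, each an object with "delta_rot": the turn, a rotation vector about the tool's x, y, z normalised to -1 to 1, where 1 is pi rad, a list of three; "travel": the shift along the tool's x, y, z normalised to -1 to 1, where 1 is 15 cm, a list of three; "gripper": the opening, from -1 (shut) to 1 (fully open). In form: [{"delta_rot": [wx, wy, wz], "travel": [x, y, z], "gripper": gripper}, ...]. A call has 1 to 12 rows; each row is the pose to reach, as a shift and turn from the pose commanded when the call began, along the tool's axes at that moment, turning the shorter way round; what a row does not reach only later rows make up. A row lasts 1/8 s, in which the tool goes at most 62.5 mm and 10.7 degrees, less where a joint would pass 70% of its speed; a pose out of reach is approached as far as the arm can. A call with a number of a shift or a turn outside -1 to 1 is refused whole. A call with a gripper value outside its range is refused whole. The fingers move at their own pace and stop on an object; "force" is the grip in N (left out, the last holds). Time passes only in rows, so rows that repeat a pose let the fingers close. It gives the time, the measured TCP pose, the force and the opening at its end, in the units of the state.
- r.get_state(): the state, without advancing time (a new reading comes with each control period).
- viewer.snapshot(name): name is "scene" or "top" or "wrist"; returns a dict with "color" (400x640x3 uint8, red, green, blue), "z_map" (400x640 float32, m along the optical axis (not along the pixel's ray), 0 where there is no reading), "fx", "fy", "cx", "cy" (pixels), "distortion" ([k1, k2, p1, p2, k3] as OpenCV has them; the pictures are not rectified), "origin" and "attitude" of the camera in the world. Camera axes: x right, y up, looking along -z (the intrinsics and any distortion apply to the point x, -y, -z); pixel columns grow to the right and rows downward; lengths in m; the calibration is good to about 2 mm. A picture is of the moment at which its call begins.
- r.finish_job(): hands the job in, once; it reports no verdict.
Trained networks look in the newest picture that a camera, given by its name, has taken for a name from the list of things; names that differ only in an ending like _2 or _b are one class to them, and where a whole thing is asked for, a point or a joint stands for the part that bears it (a point fixed in the world has none). Each returns a list of dicts, best first, with "conf" (0 to 1); they miss things now and then, are a little off and sometimes report something else, mostly with a low value. They report only what shows in the picture. A call takes as long as a camera call.
- viewer.outline_of(camera, label): "pixels" (400x640 bool, what is visible of it) and "at" ([column, row] in pixels, amid what is visible of it).
- viewer.pinpoint(camera, label): "at" ([column, row] in pixels: a listed point, or the origin of a listed thing).
The state is a dict: "clock": time; "q": joint angles; "qd": joint speeds; "joint_torque": joint torques, N m; "tool_pos": TCP position; "eef_rot": TCP orientation; "contact_force": force on the tool from outside, world axes, zero at the start; "moment": the same for the moment, N m; "opening": opening from 0.0 (shut) to 1.0 (fully open).
Only numpy, scipy, OpenCV 4.12 (cv2) and the standard library are available. Lean on these libraries where they do the work, as an engineer would, in place of code of your own. Each camera call takes 0.05 s, during which the arm holds its last target. There are 200 camera calls.

### The job

Set the saw's carriage for the next cut: turn its black clamp knob to loosen it, slide the carriage along the rails until its black pointer lines up with the red marker on the scale, then turn the knob back until the clamp is tight and let go. Leave the other things on the bench where they are.

Things in the scene. Friction and masses are not known exactly. Their poses are not given: they have to be found in the camera images.
- saw: Small bench sectioning saw, fixed to the bench. White bed 170 (x) x 440 (y) x 36 mm high with two steel guide rods along its y axis, an end block 62 mm high at each end; at the +y end a white pedestal with a blue motor and a disc, up to 160 mm high (y = +200 to +330 mm). Origin: centre of the bed's underside. The carriage slides along the saw's y axis.
- carriage (a joint): Position of the carriage along the rails, m: 0 at the end away from the motor, 0.20 at the motor end (at 0 the plate's middle is at y = -100 mm in the saw's frame). Loose, it slides with about 2 N; clamped, it holds against about 20 N.
- carriage_mid (a point): Middle of the top of the carriage, an aluminium plate 116 (x) x 190 (y) x 14 mm, top 72 mm above the bench; axes as the saw's. A white plaster cast with a pink tooth arch (72 x 62 mm, top 108 mm above the bench) is fixed on its motor-side half, centred at y = +52 mm; the clamp knob stands at y = -50 mm.
- clamp (a joint): Angle of the clamp knob, rad: 0 = fully loose, bar along the rails; 1.57 = end stop, bar across the rails. It grows clockwise seen from above, which tightens. It starts to grip at about 0.6; above 1.2 it is tight. It turns with about 0.3 N m and stays where it is left.
- clamp_grip (a point): Middle of the knob's grip bar, on its vertical turning axis, 105 mm above the bench; z up, and the bar lies along this frame's y axis. The knob is a black bar 66 mm long, 16 mm wide, 30 mm high (from 90 to 120 mm above the bench) on a steel hub on top of the carriage plate. The carriage can also be slid by the knob.
- pointer (a point): Tip of the black pointer (4 mm wide) on the carriage's far side (+x in the saw's frame), 54 mm above the bench, 74 mm beside the rails' middle line, beside the plate's middle.
- marker_tip (a point): Tip of the red marker clipped on the saw's scale, beside the rails on the far side; red tongue 5 mm wide, on a clip block 12 x 14 x 46 mm that hugs the edge of the bed. Fixed. Its axes are those of the saw: the pointer is lined up when it has the same y in this frame.
- flask: Bystander: square steel denture flask 110 x 100 x 38 mm with white plaster; origin centre of its underside.
- jar: Bystander: pink jar with white lid, 64 mm diameter, 85 mm high; origin centre of its underside.
- spare_cast: Bystander: second plaster cast with tooth arch, 72 x 62 x 36 mm; origin centre of its underside.
- wax_knife: Bystander: slim wax knife with dark wooden handle and steel blade, 180 mm long, 14 mm thick, lying along its x axis; origin on its underside near the middle.

How it is judged:
On the way, in this order (a step that is already met when the one before it is completed fails the run):
1. the clamp is loosened (knob below 0.55 rad) (value of joint clamp below 0.55 rad), for 0.1 s.
2. with the clamp loose, the carriage is slid until the pointer is within 6 mm of the marker (y of pointer in the frame of marker_tip between -0.006 and 0.006 m and value of joint clamp below 0.55 rad), for 0.1 s.
3. the clamp is tightened again with the pointer at the marker (y of pointer in the frame of marker_tip between -0.006 and 0.006 m and value of joint clamp above 1.2 rad), for 0.2 s.
At the end, for the whole second after the job is handed in: The pointer is within 4 mm of the red marker along the rails, the carriage is at rest and the clamp knob is tight (above 1.2 rad) (y of pointer in the frame of marker_tip between -0.004 and 0.004 m and value of joint clamp above 1.2 rad and velocity of joint carriage between -0.005 and 0.005 m/s); the robot touches nothing.
It fails at once if the steel flask is moved more than 30 mm (distance of flask from where it was at the start of the episode above 0.03 m).
It fails at once if the pink jar is moved more than 30 mm (distance of jar from where it was at the start of the episode above 0.03 m).
It fails at once if the spare plaster cast is moved more than 30 mm (distance of spare_cast from where it was at the start of the episode above 0.03 m).
It fails at once if the wax knife is moved more than 30 mm (distance of wax_knife from where it was at the start of the episode above 0.03 m).
It also fails if it takes over 48 s, if anything falls off the work surface, if the arm or the gripper's body presses on something with over 40 N, if the wrist force passes 120 N, or if a joint passes its speed limit or range.

## Working session

There is one attempt and no reset: what is moved stays moved. The work goes in short steps, Python scripts to look and compute and a tool call to move; the robot and the scene stay as the last step left them, time stands still between calls to the robot, and variables do not carry over. Pictures are saved under pics/ and viewed, about 8 in all and at most 12, crops included, and the job is handed in when it is done.

Besides the shell and the picture viewer there is one more tool, called after ">>>" as name([rows], argument=value, ...), one row to a line, values as JSON. play_rows: Moves the arm, as the interface text tells. Its arguments: {"type":"object","properties":{"commands":{"type":"array","items":{"type":"object","properties":{"delta_rot":{"type":"array","items":{"type":"number","minimum":-1,"maximum":1}},"travel":{"type":"array","items":{"type":"number","minimum":-1,"maximum":1}},"gripper":{"type":"number"}}}},"force":{"type":"number"}},"required":["commands"]}

```bash
mkdir -p pics; cat > h.py <<'E'
import numpy as np, cv2
from scipy.spatial.transform import Rotation as R
from plant import r, viewer
def ray(s,uv):
    K=np.array([[s['fx'],0,s['cx']],[0,s['fy'],s['cy']],[0,0,1.]])
    p=cv2.undistortPoints(np.array([[uv]],float),K,np.array(s['distortion'],float))[0,0]
    A=np.array(s['attitude'],float)
    M=A if A.shape==(3,3) else R.from_quat(A).as_matrix()
    return np.array(s['origin']),M@np.array([p[0],-p[1],-1.])
def atz(s,uv,z):
    o,d=ray(s,uv); return o+d*(z-o[2])/d[2]
def atd(s,uv):
    o,d=ray(s,uv); u,v=np.round(uv).astype(int); return o+d*s['z_map'][v,u]
def save(s,n,crop=None,k=1):
    c=s['color'][:,:,::-1]
    if crop: c=c[crop[1]:crop[3],crop[0]:crop[2]]
    cv2.imwrite('pics/'+n,cv2.resize(c,None,fx=k,fy=k))
E
python3 - <<'E'
from h import *
np.set_printoptions(precision=4,suppress=True)
st=r.get_state();print(st['clock'],st['tool_pos'],st['eef_rot'])
for c in ['top','scene']:
    s=viewer.snapshot(c); save(s,c+'1.png'); print(c,s['origin'],s['attitude'])
    for l,z in [('clamp_grip',.12),('carriage_mid',.072),('pointer',.054),('marker_tip',.054),('saw',0),('flask',.0),('jar',0),('spare_cast',0),('wax_knife',0)]:
        for d in viewer.pinpoint(c,l)[:2]: print(l,round(d['conf'],2),d['at'],atz(s,d['at'],z))
E
```

```text
0.0 [0.2058 0.5895 0.2379] [ 0.1671  0.9859 -0.0009 -0.0001]
top [ 0.3846 -0.1407  1.164 ] [-0.044   0.0405  0.708  -0.7037]
clamp_grip 0.68 [295.3, 182.6] [ 0.5567 -0.0706  0.12  ]
carriage_mid 0.75 [276.1, 184.5] [ 0.5597 -0.0146  0.072 ]
carriage_mid 0.57 [399.3, 297.4] [ 0.2547 -0.3437  0.072 ]
marker_tip 0.66 [275.0, 186.9] [ 0.5558 -0.0095  0.054 ]
marker_tip 0.49 [244.9, 167.9] [0.6103 0.0754 0.054 ]
saw 0.73 [263.3, 191.7] [0.5502 0.0311 0.    ]
flask 0.73 [414.7, 229.0] [ 0.4387 -0.4073  0.    ]
jar 0.59 [405.2, 163.1] [ 0.6324 -0.386   0.    ]
jar 0.53 [261.7, 189.8] [0.5558 0.0358 0.    ]
spare_cast 0.56 [259.0, 110.2] [0.7966 0.0464 0.    ]
wax_knife 0.68 [399.5, 297.3] [ 0.2464 -0.3576  0.    ]
scene [ 1.0762 -0.3801  0.75  ] [0.2992 0.2019 0.516  0.7768]
clamp_grip 0.68 [354.9, 195.8] [ 0.5612 -0.0809  0.12  ]
pointer 0.68 [459.0, 295.1] [0.8131 0.0167 0.054 ]
pointer 0.6 [396.4, 227.7] [ 0.6264 -0.0092  0.054 ]
marker_tip 0.69 [431.6, 211.0] [0.6153 0.0867 0.054 ]
marker_tip 0.69 [460.2, 295.2] [0.8142 0.0187 0.054 ]
saw 0.91 [392.1, 212.7] [0.5475 0.0333 0.    ]
flask 0.78 [196.4, 235.8] [ 0.4344 -0.4123  0.    ]
jar 0.59 [229.8, 302.5] [ 0.6287 -0.3852  0.    ]
jar 0.25 [208.6, 174.2] [ 0.2446 -0.3413  0.    ]
spare_cast 0.58 [457.4, 298.0] [0.7969 0.0406 0.    ]
spare_cast 0.57 [428.5, 209.1] [ 0.5715  0.1195 -0.    ]
wax_knife 0.67 [207.7, 171.2] [ 0.2324 -0.341   0.    ]
```

```bash
python3 - <<'E'
import cv2
a=cv2.imread('pics/top1.png');b=cv2.imread('pics/scene1.png')
cv2.imwrite('pics/t2.png',cv2.resize(a[90:290,160:430],None,fx=2.9,fy=2.9,interpolation=2))
cv2.imwrite('pics/s2.png',cv2.resize(b[130:330,270:530],None,fx=3,fy=3,interpolation=2))
E
```

```text
(no output)
```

View pics/t2.png

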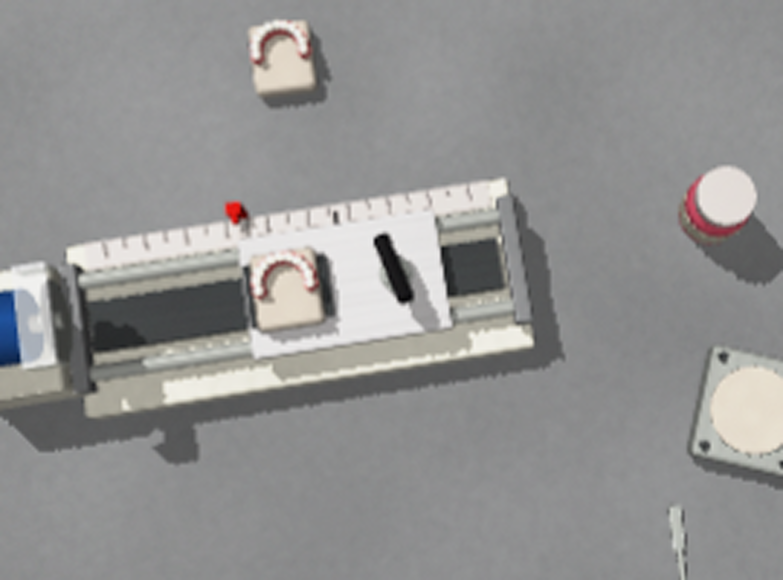

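View pics/s2.png

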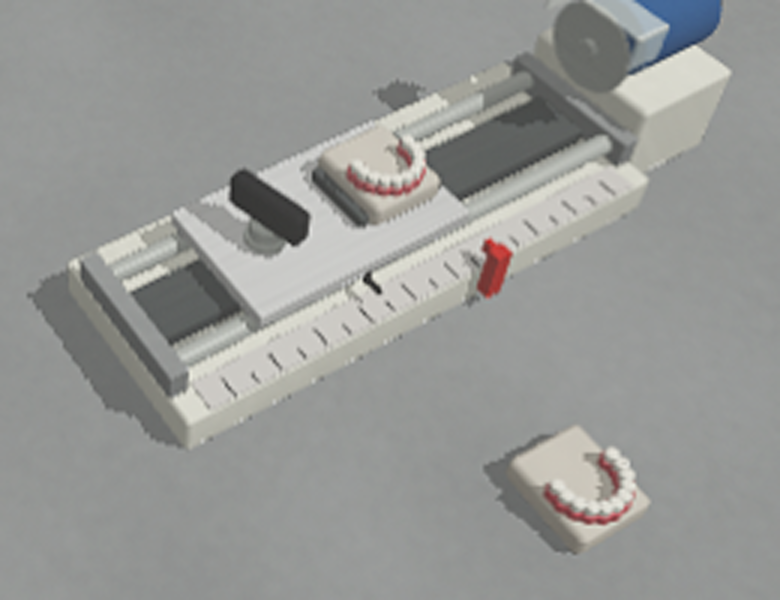

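```bash
python3 - <<'E'
from h import *
np.set_printoptions(precision=4,suppress=True)
s=viewer.snapshot('top')
f=lambda u,v,z:atz(s,(u/2.9+160,v/2.9+90),z)
e=f(68,248,.036)-f(507,180,.036); print('edge',e,np.linalg.norm(e),np.degrees(np.arctan2(e[1],e[0])))
e=f(240,243,.072)-f(436,212,.072); print('plate',np.linalg.norm(e),np.degrees(np.arctan2(e[1],e[0])))
ys=e/np.linalg.norm(e)
b=f(380,236,.12)-f(407,300,.12);print('bar',f(393.5,268,.12),np.linalg.norm(b),np.degrees(np.arctan2(b[1],b[0])))
print('ptr',f(337,217,.054),'mark',f(237,218,.054), 'dy',(f(237,218,.054)-f(337,217,.054))@ys)
hsv=cv2.cvtColor(s['color'],cv2.COLOR_RGB2HSV)
m=((hsv[...,0]<8)|(hsv[...,0]>172))&(hsv[...,1]>200)&(hsv[...,2]>120)
v,u=np.nonzero(m); k=(u<260)&(u>225)&(v>150)&(v<175)
P=np.array([atd(s,(a,c)) for a,c in zip(u[k],v[k])]);print(P)
st=r.get_state();M=R.from_quat(st['eef_rot']).as_matrix();print(M)
t=np.array([.557,-.071,.25])-st['tool_pos'];print('tool delta/0.15',M.T@t/.15)
E
```

```text
edge [-0.0655  0.4312  0.    ] 0.43613914129652315 98.6355900689468
plate 0.18871971791505038 98.7869573586521
bar [ 0.5572 -0.0716  0.12  ] 0.06386388509084327 22.6322685922543
ptr [ 0.6186 -0.0124  0.054 ] mark [0.6182 0.0845 0.054 ] dy 0.09580105245271722
[[0.6322 0.0888 0.0576]
 [0.6318 0.0857 0.0594]
 [0.6292 0.0942 0.0586]
 [0.6293 0.0915 0.0579]
 [0.6287 0.0882 0.0605]
 [0.629  0.0857 0.0591]
 [0.6293 0.0832 0.0576]
 [0.6261 0.0939 0.0595]
 [0.6263 0.0913 0.0586]
 [0.626  0.0883 0.0596]
 [0.6259 0.0854 0.0601]
 [0.626  0.0827 0.0597]
 [0.6239 0.0917 0.0565]
 [0.6233 0.0884 0.059 ]
 [0.6234 0.0857 0.0586]
 [0.6233 0.0828 0.0589]
 [0.6212 0.0918 0.0559]
 [0.6204 0.0882 0.0595]
 [0.6198 0.0849 0.062 ]
 [0.6183 0.0889 0.0559]
 [0.6169 0.0848 0.0625]
 [0.6146 0.0853 0.0597]]
[[-0.9441  0.3295  0.    ]
 [ 0.3295  0.9441  0.0001]
 [ 0.      0.0001 -1.    ]]
tool delta/0.15 [-3.662  -3.39   -0.0754]
```

>>> play_rows([
  {"delta_rot":[0,0,0],"travel":[-0.92,-0.85,-0.2],"gripper":0},
  {"delta_rot":[0,0,0],"travel":[-0.92,-0.85,-0.2],"gripper":0},
  {"delta_rot":[0,0,0],"travel":[-0.92,-0.85,-0.2],"gripper":0},
  {"delta_rot":[0,0,0],"travel":[-0.92,-0.85,-0.2],"gripper":0},
])

```text
clock: 1.55
tool_pos: [0.2978, 0.4196, 0.2694]
eef_rot: [0.171, 0.985, -0.001, 0.001]
contact_force: [-0.3, 0.5, 0.4]
opening: 0.568
```

>>> play_rows([
  {"delta_rot":[0,0,0],"travel":[-0.92,-0.85,0],"gripper":0},
  {"delta_rot":[0,0,0],"travel":[-0.92,-0.85,0],"gripper":0},
  {"delta_rot":[0,0,0],"travel":[-0.92,-0.85,0],"gripper":0},
  {"delta_rot":[0,0,0],"travel":[-0.92,-0.85,0],"gripper":0},
])

```text
clock: 2.05
tool_pos: [0.3848, 0.2542, 0.2686]
eef_rot: [0.172, 0.985, -0.001, 0.001]
contact_force: [0.1, -0.0, 0.3]
opening: 0.502
```

>>> play_rows([
  {"delta_rot":[0,0,0],"travel":[-0.92,-0.85,0],"gripper":0},
  {"delta_rot":[0,0,0],"travel":[-0.92,-0.85,0],"gripper":0},
  {"delta_rot":[0,0,0],"travel":[-0.92,-0.85,0],"gripper":0},
  {"delta_rot":[0,0,0],"travel":[-0.92,-0.85,0],"gripper":0},
])

```text
clock: 2.55
tool_pos: [0.4731, 0.0891, 0.2685]
eef_rot: [0.171, 0.985, -0.0, 0.001]
contact_force: [-0.2, 0.6, 0.1]
opening: 0.497
```

>>> play_rows([
  {"delta_rot":[0,0,0.768],"travel":[-0.9,-0.84,0],"gripper":0},
  {"delta_rot":[0,0,0.768],"travel":[-0.9,-0.84,0],"gripper":0},
  {"delta_rot":[0,0,0.768],"travel":[-0.9,-0.84,0],"gripper":0},
  {"delta_rot":[0,0,0.768],"travel":[-0.9,-0.84,0],"gripper":0},
  {"delta_rot":[0,0,0.768],"travel":[-0.9,-0.84,0],"gripper":0},
  {"delta_rot":[0,0,0.768],"travel":[-0.9,-0.84,0],"gripper":0},
  {"delta_rot":[0,0,0.768],"travel":[-0.9,-0.84,0],"gripper":0},
  {"delta_rot":[0,0,0.768],"travel":[-0.9,-0.84,0],"gripper":0},
  {"delta_rot":[0,0,0.768],"travel":[-0.9,-0.84,0],"gripper":0},
  {"delta_rot":[0,0,0.768],"travel":[-0.9,-0.84,0],"gripper":0},
  {"delta_rot":[0,0,0.768],"travel":[-0.9,-0.84,0],"gripper":0},
  {"delta_rot":[0,0,0.768],"travel":[-0.9,-0.84,0],"gripper":0},
])

```text
clock: 4.05
tool_pos: [0.5576, -0.067, 0.2684]
eef_rot: [0.962, 0.274, 0.0, -0.001]
contact_force: [0.0, 0.5, -0.1]
opening: 0.503
```

```bash
python3 - <<'E'
from h import *
np.set_printoptions(precision=4,suppress=True)
s=viewer.snapshot('wrist'); save(s,'w1.png'); st=r.get_state()
M=R.from_quat(st['eef_rot']).as_matrix();print(st['tool_pos'],st['q'],M[:,1],np.degrees(np.arctan2(M[1,1],M[0,1])),s['origin'])
for l,z in [('clamp_grip',.105),('carriage_mid',.072),('pointer',.054),('marker_tip',.054)]:
    for d in viewer.pinpoint('wrist',l)[:2]: print(l,round(d['conf'],2),d['at'],atz(s,d['at'],z))
o=viewer.outline_of('wrist','clamp_grip')
for d in o[:2]:
    print(d['conf'],d['at'],d['pixels'].sum())
if o:
    v,u=np.nonzero(o[0]['pixels']); P=np.array([atd(s,p) for p in zip(u,v)]); P=P[abs(P[:,2]-.12)<.006]
    rc=cv2.minAreaRect((P[:,:2]*1000).astype(np.float32)); print(len(P),rc,np.median(P[:,2])); bx=cv2.boxPoints(rc); print(bx)
E
```

```text
[ 0.5576 -0.0669  0.2682] [-0.2169  0.6015  0.4324  1.7439 -0.3188  0.866  -0.6641] [ 0.5221 -0.8529 -0.0013] -58.52340883640408 [ 0.6237 -0.0265  0.4138]
clamp_grip 0.96 [321.9, 182.9] [ 0.5604 -0.0671  0.105 ]
clamp_grip 0.36 [510.6, 231.4] [ 0.6296 -0.2933  0.105 ]
carriage_mid 0.67 [287.9, 161.6] [ 0.5544 -0.0216  0.072 ]
pointer 0.56 [312.3, 103.3] [ 0.6286 -0.0111  0.054 ]
pointer 0.19 [320.9, 183.9] [ 0.548  -0.0734  0.054 ]
marker_tip 0.55 [233.9, 66.7] [0.615  0.0889 0.054 ]
0.73 [321.6, 180.1] 957
0.61 [238.1, 58.4] 307
806 ((561.9683837890625, -69.33772277832031), (65.57435607910156, 15.965317726135254), 22.119760513305664) 0.11862411428633943
[[528.5886 -74.2884]
 [534.6002 -89.0787]
 [595.3482 -64.387 ]
 [589.3366 -49.5968]]
```

View pics/w1.png

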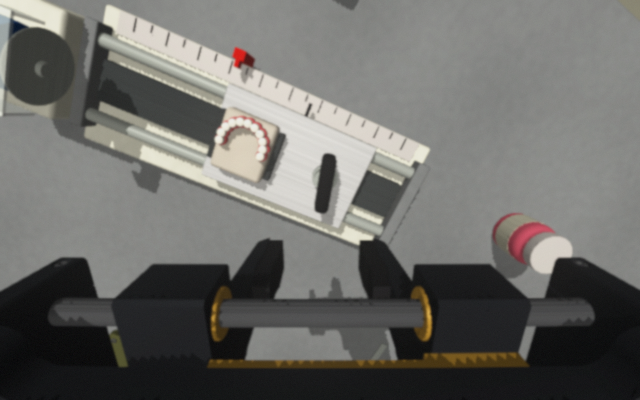

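>>> play_rows([
  {"delta_rot":[0,0,0.052],"travel":[0.003,0.026,0.3],"gripper":0},
  {"delta_rot":[0,0,0.052],"travel":[0.003,0.026,0.6],"gripper":0},
  {"delta_rot":[0,0,0.052],"travel":[0.003,0.026,0.8],"gripper":0},
  {"delta_rot":[0,0,0.052],"travel":[0.003,0.026,0.8],"gripper":0},
  {"delta_rot":[0,0,0.052],"travel":[0.003,0.026,0.8],"gripper":0},
])

```text
clock: 4.97
tool_pos: [0.5601, -0.0742, 0.1498]
eef_rot: [0.981, 0.195, 0.001, 0.0]
contact_force: [0.4, 0.4, 0.1]
opening: 0.494
```

```bash
python3 - <<'E'
from h import *
np.set_printoptions(precision=4,suppress=True)
s=viewer.snapshot('wrist'); save(s,'w2.png'); st=r.get_state()
M=R.from_quat(st['eef_rot']).as_matrix();print(st['tool_pos'],M[:,:2].T,np.degrees(np.arctan2(M[1,1],M[0,1])),st['contact_force'])
for d in viewer.pinpoint('wrist','clamp_grip')[:1]: print(d['conf'],d['at'],atz(s,d['at'],.105))
o=viewer.outline_of('wrist','clamp_grip')
if o:
    v,u=np.nonzero(o[0]['pixels']); P=np.array([atd(s,p) for p in zip(u,v)]); P=P[abs(P[:,2]-.12)<.006]
    print(len(P),cv2.minAreaRect((P[:,:2]*1000).astype(np.float32)))
E
```

```text
[ 0.5603 -0.0742  0.1502] [[ 0.9238  0.3827  0.0026]
 [ 0.3827 -0.9239  0.0012]] -67.49605143631592 [ 0.6152 -0.2121  0.0492]
0.72 [312.5, 220.0] [ 0.5611 -0.0678  0.105 ]
1960 ((562.3558959960938, -69.19013977050781), (64.64552307128906, 15.976058959960938), 22.637435913085938)
```

View pics/w2.png

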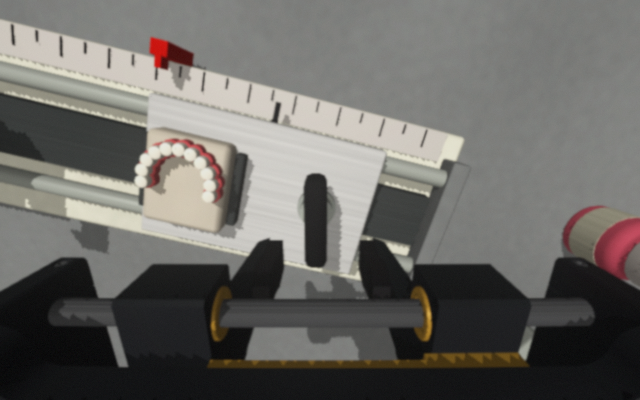

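>>> play_rows([
  {"delta_rot":[0,0,0],"travel":[0.022,-0.024,0.1],"gripper":0},
  {"delta_rot":[0,0,0],"travel":[0.022,-0.024,0.3],"gripper":0},
  {"delta_rot":[0,0,0],"travel":[0.022,-0.024,0.427],"gripper":0},
  {"delta_rot":[0,0,0],"travel":[0.022,-0.024,0.427],"gripper":0},
  {"delta_rot":[0,0,0],"travel":[0.022,-0.024,0.427],"gripper":0},
], force=58)

```text
clock: 5.75
tool_pos: [0.5612, -0.0693, 0.085]
eef_rot: [0.981, 0.195, 0.0, 0.0]
contact_force: [0.2, -0.6, -0.2]
opening: 0.494
```

>>> play_rows([
  {"delta_rot":[0,0,0],"travel":[0,0,0],"gripper":-1},
  {"delta_rot":[0,0,0],"travel":[0,0,0],"gripper":-1},
  {"delta_rot":[0,0,0],"travel":[0,0,0],"gripper":-1},
  {"delta_rot":[0,0,0],"travel":[0,0,0],"gripper":-1},
  {"delta_rot":[0,0,0],"travel":[0,0,0],"gripper":-1},
  {"delta_rot":[0,0,0],"travel":[0,0,0],"gripper":-1},
], force=58)

```text
clock: 6.5
tool_pos: [0.5613, -0.0695, 0.0852]
eef_rot: [0.981, 0.195, 0.001, 0.0]
contact_force: [0.4, 0.1, 6.2]
opening: 0.26
```

>>> play_rows([
  {"delta_rot":[0,0,0],"travel":[0,0,0],"gripper":-1},
  {"delta_rot":[0,0,0],"travel":[0,0,0],"gripper":-1},
  {"delta_rot":[0,0,0],"travel":[0,0,0],"gripper":-1},
], force=58)

```text
clock: 6.88
tool_pos: [0.5613, -0.0695, 0.0852]
eef_rot: [0.981, 0.195, 0.001, 0.0]
contact_force: [-0.9, -0.1, 5.7]
opening: 0.261
```

```bash
python3 - <<'E'
from h import *
s=viewer.snapshot('wrist'); save(s,'w3.png'); st=r.get_state();print(st['opening'],st['contact_force'],st['moment'],st['tool_pos'])
E
```

```text
0.2647961395298066 [-0.08460744 -0.06899992  5.58411622] [0.01723458 0.20996613 0.01091197] [ 0.5613309  -0.06948928  0.08519136]
```

View pics/w3.png

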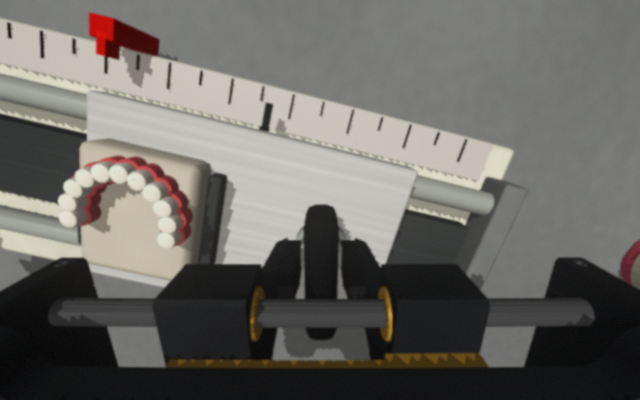

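>>> play_rows([
  {"delta_rot":[0,0,0],"travel":[0,0,0],"gripper":-0.2},
  {"delta_rot":[0,0,0],"travel":[0,0,0],"gripper":-0.2},
  {"delta_rot":[0,0,0],"travel":[0.003,0,-0.057],"gripper":-0.2},
  {"delta_rot":[0,0,0],"travel":[0.003,0,-0.057],"gripper":-0.2},
  {"delta_rot":[0,0,0],"travel":[0.003,0,-0.057],"gripper":-1},
  {"delta_rot":[0,0,0],"travel":[0.003,0,-0.057],"gripper":-1},
  {"delta_rot":[0,0,0],"travel":[0.003,0,-0.057],"gripper":-1},
  {"delta_rot":[0,0,0],"travel":[0.003,0,-0.057],"gripper":-1},
  {"delta_rot":[0,0,0],"travel":[0.003,0,-0.057],"gripper":-1},
  {"delta_rot":[0,0,0],"travel":[0.003,0,-0.057],"gripper":-1},
], force=58)

```text
clock: 8.18
tool_pos: [0.5613, -0.0695, 0.0932]
eef_rot: [0.981, 0.195, 0.0, 0.0]
contact_force: [0.7, -2.1, -1.2]
opening: 0.174
```

>>> play_rows([
  {"delta_rot":[0,0,-0.05],"travel":[0,0,0],"gripper":-1},
  {"delta_rot":[0,0,-0.1],"travel":[0,0,0],"gripper":-1},
  {"delta_rot":[0,0,-0.14],"travel":[0,0,0],"gripper":-1},
  {"delta_rot":[0,0,-0.18],"travel":[0,0,0],"gripper":-1},
  {"delta_rot":[0,0,-0.22],"travel":[0,0,0],"gripper":-1},
  {"delta_rot":[0,0,-0.26],"travel":[0,0,0],"gripper":-1},
  {"delta_rot":[0,0,-0.3],"travel":[0,0,0],"gripper":-1},
  {"delta_rot":[0,0,-0.34],"travel":[0,0,0],"gripper":-1},
  {"delta_rot":[0,0,-0.38],"travel":[0,0,0],"gripper":-1},
  {"delta_rot":[0,0,-0.38],"travel":[0,0,0],"gripper":-1},
  {"delta_rot":[0,0,-0.38],"travel":[0,0,0],"gripper":-1},
])

```text
clock: 9.55
tool_pos: [0.5621, -0.0692, 0.0931]
eef_rot: [0.702, 0.712, 0.0, 0.001]
contact_force: [3.9, -1.0, -5.3]
opening: 0.173
```

```bash
python3 - <<'E'
from h import *
np.set_printoptions(precision=4,suppress=True)
st=r.get_state();M=R.from_quat(st['eef_rot']).as_matrix();print(st['opening'],st['contact_force'],st['moment'],st['tool_pos'],M[:,:2].T)
s=viewer.snapshot('wrist'); save(s,'w4.png')
E
```

```text
0.17255057895673853 [ 3.9042 -0.9646 -5.324 ] [-0.3645 -0.7327  0.0884] [ 0.5621 -0.0692  0.0931] [[-0.0142  0.9999 -0.0002]
 [ 0.9999  0.0142  0.0016]]
```

View pics/w4.png

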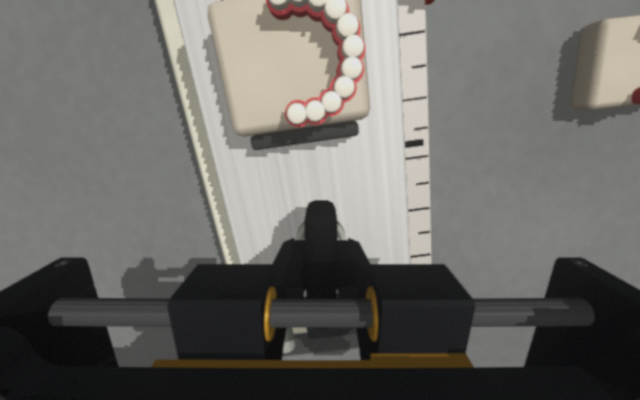

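>>> play_rows([
  {"delta_rot":[0,0,0],"travel":[0.1,-0.014,0],"gripper":-1},
  {"delta_rot":[0,0,0],"travel":[0.2,-0.028,0],"gripper":-1},
  {"delta_rot":[0,0,0],"travel":[0.3,-0.042,0],"gripper":-1},
  {"delta_rot":[0,0,0],"travel":[0.4,-0.056,0],"gripper":-1},
  {"delta_rot":[0,0,0],"travel":[0.5,-0.07,0],"gripper":-1},
  {"delta_rot":[0,0,0],"travel":[0.58,-0.081,0],"gripper":-1},
  {"delta_rot":[0,0,0],"travel":[0.58,-0.081,0],"gripper":-1},
  {"delta_rot":[0,0,0],"travel":[0.58,-0.081,0],"gripper":-1},
])

```text
clock: 10.6
tool_pos: [0.5483, 0.0202, 0.0931]
eef_rot: [0.701, 0.713, 0.001, -0.0]
contact_force: [3.8, 2.6, -6.9]
opening: 0.177
```

```bash
python3 - <<'E'
from h import *
np.set_printoptions(precision=4,suppress=True)
st=r.get_state();print(st['clock'],st['opening'],st['contact_force'],st['tool_pos'])
out=[]
for c,l in [('wrist',.0),('top',0),('scene',0)]:
    s=viewer.snapshot(c); save(s,c+'5.png')
    P={}
    for l in ['pointer','marker_tip']:
        for d in viewer.pinpoint(c,l)[:2]: print(c,l,round(d['conf'],2),d['at'],atz(s,d['at'],.054))
import cv2
a=cv2.imread('pics/wrist5.png')[0:200,300:560];b=cv2.imread('pics/scene5.png')[185:265,370:474]
cv2.imwrite('pics/c5.png',np.vstack([cv2.resize(a,(390,300)),cv2.resize(b,(390,300),interpolation=2)]))
E
```

```text
10.6 0.17685678378936368 [ 3.8415  2.5597 -6.8606] [0.5483 0.0202 0.0931]
wrist pointer 0.82 [420.4, 140.2] [0.6119 0.0824 0.054 ]
wrist pointer 0.49 [601.6, 178.4] [0.7412 0.0592 0.054 ]
wrist marker_tip 0.74 [427.6, 132.6] [0.616  0.0873 0.054 ]
wrist marker_tip 0.28 [322.9, 195.1] [0.549  0.0441 0.054 ]
scene pointer 0.69 [431.4, 213.5] [0.6213 0.0822 0.054 ]
scene pointer 0.47 [392.9, 213.5] [0.5883 0.004  0.054 ]
scene marker_tip 0.42 [432.2, 207.6] [0.6072 0.0936 0.054 ]
```

View pics/c5.png

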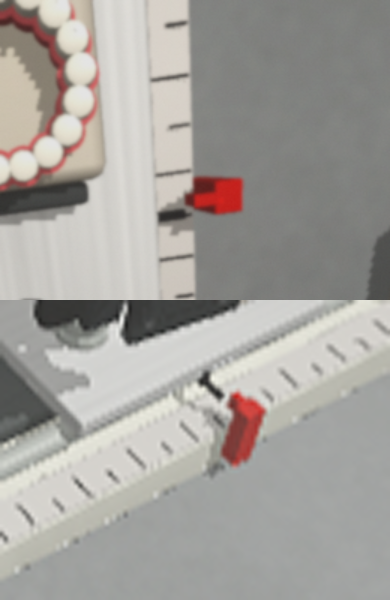

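```bash
python3 - <<'E'
from h import *
np.set_printoptions(precision=4,suppress=True)
s=viewer.snapshot('wrist'); ys=np.array([-.1513,.9885,0])
c=s['color'].astype(int); hsv=cv2.cvtColor(s['color'],cv2.COLOR_RGB2HSV)
sub=np.zeros((400,640),bool); sub[110:160,400:470]=1
red=sub&(c[...,0]>100)&(c[...,1]<70)&(c[...,2]<70); blk=sub&(c.max(2)<70)
for n,m in [('red',red),('blk',blk)]:
    for u in range(404,466,3):
        v=np.nonzero(m[:,u])[0]
        if len(v): 
            p=atz(s,(u,v.mean()),.054); print(n,u,v.min(),v.max(),p,'along',p@ys, 'across',p@np.array([.9885,.1513,0]), 'z',atd(s,(u,v.mean()))[2])
save(s,'w6.png',(395,105,475,165),9)
E
```

```text
red 428 128 137 [0.6163 0.0875 0.054 ] along -0.006767129358689547 across 0.6224205713513425 z 0.05513246833526625
red 431 118 138 [0.618  0.0889 0.054 ] along -0.005633224262354645 across 0.6243828967034863 z 0.05856891918833412
red 434 118 138 [0.62   0.0889 0.054 ] along -0.005891157519654067 across 0.6263144122533154 z 0.058411232464147644
red 437 118 137 [0.6219 0.0893 0.054 ] along -0.00577888949482901 across 0.62825172337848 z 0.05752371961493913
red 440 118 141 [0.6239 0.0889 0.054 ] along -0.006533449201731325 across 0.6301787320129876 z 0.058635927575491326
red 443 118 141 [0.6258 0.0892 0.054 ] along -0.006474811490309868 across 0.6321154966856669 z 0.05812702285006449
red 446 118 141 [0.6278 0.0893 0.054 ] along -0.006732454742460057 across 0.6340499485443286 z 0.057677004574020196
red 449 119 141 [0.6298 0.089  0.054 ] along -0.007306935748641907 across 0.6359850887823941 z 0.05941241682882534
red 452 119 140 [0.6317 0.0894 0.054 ] along -0.007247624874330427 across 0.6379216729962047 z 0.05832215251568154
red 455 119 140 [0.6336 0.0894 0.054 ] along -0.00750515645389528
[... 155 characters left out ...]
08085128
blk 407 142 146 [0.6035 0.0796 0.054 ] along -0.012627736845067844 across 0.6085548530764974 z 0.055185857488485174
blk 410 142 146 [0.6054 0.0796 0.054 ] along -0.012891121297445187 across 0.6105087550033833 z 0.05563405802620866
blk 413 141 146 [0.6074 0.08   0.054 ] along -0.012830575354984625 across 0.6124756858610291 z 0.054612685300169855
blk 416 141 145 [0.6093 0.0803 0.054 ] along -0.012769969630689932 across 0.6144412985875899 z 0.05495583360691003
blk 419 140 145 [0.6112 0.0807 0.054 ] along -0.01270930341414562 across 0.6164056153088221 z 0.05554267919964834
blk 422 141 144 [0.6132 0.0807 0.054 ] along -0.012972007970184732 across 0.6183594140513305 z 0.055414391847960515
```

View pics/w6.png

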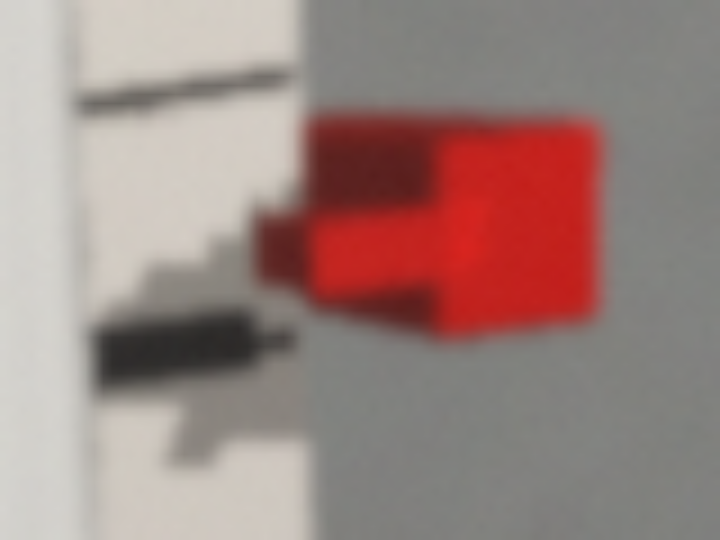

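>>> play_rows([
  {"delta_rot":[0,0,0],"travel":[0.02,-0.003,0],"gripper":-1},
  {"delta_rot":[0,0,0],"travel":[0.037,-0.005,0],"gripper":-1},
  {"delta_rot":[0,0,0],"travel":[0.037,-0.005,0],"gripper":-1},
  {"delta_rot":[0,0,0],"travel":[0.037,-0.005,0],"gripper":-1},
])

```text
clock: 11.6
tool_pos: [0.5477, 0.024, 0.0931]
eef_rot: [0.702, 0.713, 0.001, 0.0]
contact_force: [5.1, 1.2, -7.1]
opening: 0.177
```

```bash
cat > chk.py <<'E'
from h import *
import sys
np.set_printoptions(precision=4,suppress=True)
st=r.get_state();print(st['clock'],st['opening'],st['contact_force'],st['moment'],st['tool_pos'],st['q'][6])
s=viewer.snapshot('wrist'); ys=np.array([-.1513,.9885,0])
for l in ['pointer','marker_tip']:
    for d in viewer.pinpoint('wrist',l)[:1]: print(l,round(d['conf'],2),d['at'],atz(s,d['at'],.054)@ys)
u,v=np.array(d['at']).astype(int); n=sys.argv[1]; b=(u-45,max(v-33,0),u+35,max(v-33,0)+60)
np.savez(n+'.npz',**{k:s[k] for k in s}); save(s,n+'.png',b,9); print(b)
E
python3 chk.py w7
```

```text
11.6 0.1771221512111589 [ 5.1073  1.206  -7.0935] [-0.0686 -0.9432  0.0807] [0.5477 0.024  0.0931] -0.036866937721911755
pointer 0.56 [423.4, 141.0] -0.008162260070586494
marker_tip 0.89 [427.5, 139.1] -0.007298937262070385
(np.int64(382), np.int64(106), np.int64(462), np.int64(166))
```

View pics/w7.png

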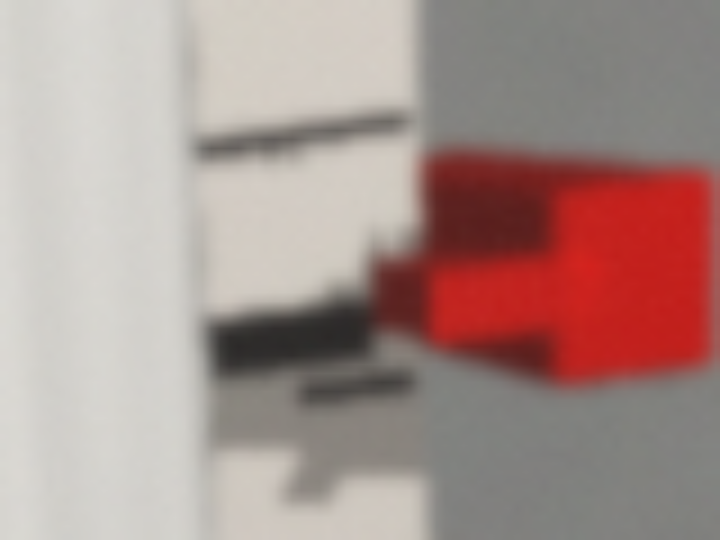

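>>> play_rows([
  {"delta_rot":[0,0,0],"travel":[0.011,-0.001,0],"gripper":-1},
  {"delta_rot":[0,0,0],"travel":[0.011,-0.001,0],"gripper":-1},
  {"delta_rot":[0,0,0],"travel":[0.011,-0.001,0],"gripper":-1},
  {"delta_rot":[0,0,0],"travel":[0.011,-0.001,0],"gripper":-1},
])

```text
clock: 12.25
tool_pos: [0.5475, 0.0254, 0.0931]
eef_rot: [0.702, 0.712, 0.001, 0.0]
contact_force: [4.8, -0.7, -7.0]
opening: 0.177
```

```bash
python3 chk.py w8
```

```text
12.25 0.17690051802668968 [ 4.7863 -0.6564 -7.0176] [-0.1754 -0.9299  0.0353] [0.5475 0.0254 0.0931] -0.03906608420610567
pointer 0.82 [422.1, 139.8] -0.005956325676279978
marker_tip 0.58 [424.9, 139.6] -0.006074300194571474
(np.int64(379), np.int64(106), np.int64(459), np.int64(166))
```

View pics/w8.png

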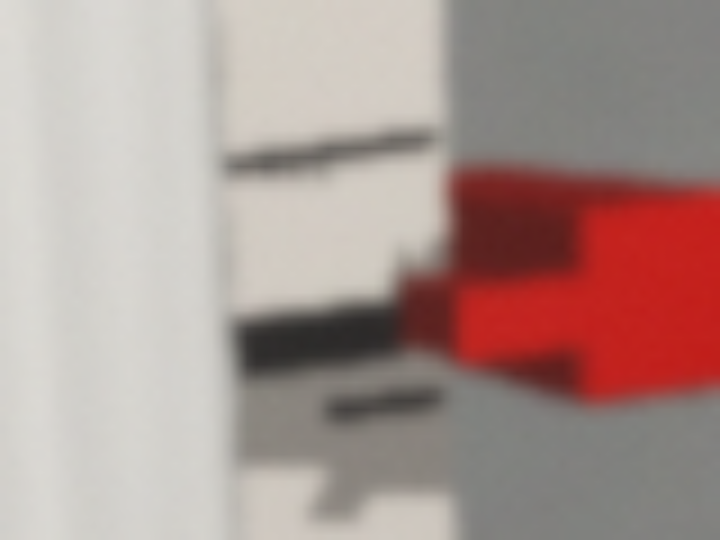

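>>> play_rows([
  {"delta_rot":[0,0,0.05],"travel":[0,0,0],"gripper":-1},
  {"delta_rot":[0,0,0.1],"travel":[0,0,0],"gripper":-1},
  {"delta_rot":[0,0,0.14],"travel":[0,0,0],"gripper":-1},
  {"delta_rot":[0,0,0.18],"travel":[0,0,0],"gripper":-1},
  {"delta_rot":[0,0,0.22],"travel":[0,0,0],"gripper":-1},
  {"delta_rot":[0,0,0.26],"travel":[0,0,0],"gripper":-1},
  {"delta_rot":[0,0,0.3],"travel":[0,0,0],"gripper":-1},
  {"delta_rot":[0,0,0.34],"travel":[0,0,0],"gripper":-1},
  {"delta_rot":[0,0,0.38],"travel":[0,0,0],"gripper":-1},
  {"delta_rot":[0,0,0.42],"travel":[0,0,0],"gripper":-1},
  {"delta_rot":[0,0,0.42],"travel":[0,0,0],"gripper":-1},
  {"delta_rot":[0,0,0.42],"travel":[0,0,0],"gripper":-1},
])

```text
clock: 13.9
tool_pos: [0.5465, 0.026, 0.0931]
eef_rot: [0.991, 0.134, -0.0, -0.001]
contact_force: [3.4, 1.2, -4.5]
opening: 0.176
```

```bash
python3 chk.py w9
```

```text
13.9 0.17614230500212413 [ 3.3563  1.1846 -4.5252] [ 0.3955 -0.4214 -0.1703] [0.5465 0.026  0.0931] -0.8417116815769019
pointer 0.91 [256.4, 109.8] -0.007831501998215537
marker_tip 0.55 [256.0, 104.8] -0.007434387944949254
(np.int64(211), np.int64(71), np.int64(291), np.int64(131))
```

View pics/w9.png

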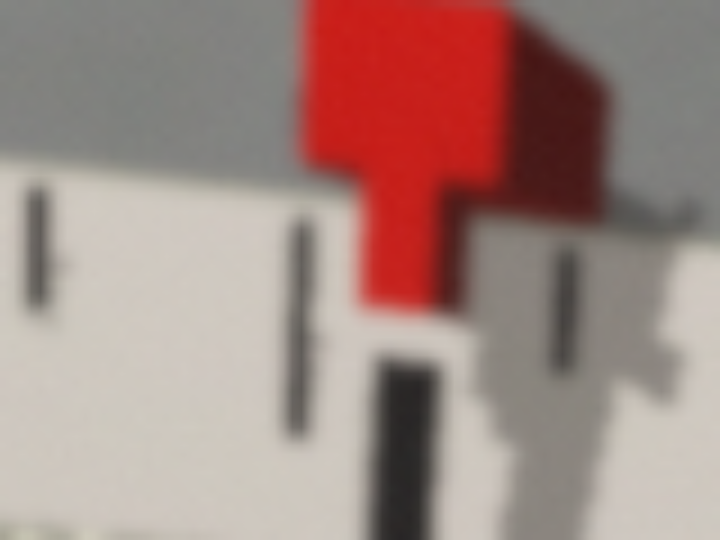

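>>> play_rows([
  {"delta_rot":[0,0,0],"travel":[0,0,0],"gripper":-0.1},
  {"delta_rot":[0,0,0],"travel":[0,0,0],"gripper":-0.1},
  {"delta_rot":[0,0,0],"travel":[0,0,0],"gripper":-0.1},
  {"delta_rot":[0,0,0],"travel":[0,0,0],"gripper":-0.1},
  {"delta_rot":[0,0,0],"travel":[0,0,-0.2],"gripper":-0.1},
  {"delta_rot":[0,0,0],"travel":[0,0,-0.5],"gripper":-0.1},
  {"delta_rot":[0,0,0],"travel":[0,0,-0.8],"gripper":-0.1},
  {"delta_rot":[0,0,0],"travel":[0,0,-0.8],"gripper":-0.1},
  {"delta_rot":[0,0,0],"travel":[0,0,-0.8],"gripper":-0.1},
])

```text
clock: 15.18
tool_pos: [0.5461, 0.0251, 0.2126]
eef_rot: [0.991, 0.133, -0.001, -0.0]
contact_force: [-0.2, 0.5, -0.7]
opening: 0.449
```

```bash
python3 chk.py w10; python3 - <<'E'
from h import *
s=viewer.snapshot('wrist'); save(s,'w11.png')
o=viewer.outline_of('wrist','clamp_grip')
v,u=np.nonzero(o[0]['pixels']); P=np.array([atd(s,p) for p in zip(u,v)]); P=P[abs(P[:,2]-.12)<.006]
print(len(P),cv2.minAreaRect((P[:,:2]*1000).astype(np.float32)))
a=cv2.imread('pics/w10.png');b=cv2.imread('pics/w11.png')
b=cv2.resize(b,(432,270)); a=cv2.resize(a,(432,324)); cv2.imwrite('pics/f.png',np.vstack([a,b]))
E
```

```text
15.175 0.4488596158463012 [-0.1854  0.5327 -0.6857] [-0.0902  0.0987  0.0306] [0.5461 0.0251 0.2126] -0.9462280379798059
pointer 0.69 [281.8, 113.5] -0.009090756696607307
marker_tip 0.71 [278.8, 107.6] -0.005567455748060033
(np.int64(233), np.int64(74), np.int64(313), np.int64(134))
1147 ((548.0537719726562, 26.182165145874023), (63.7939567565918, 15.548481941223145), 15.75170612335205)
```

View pics/f.png

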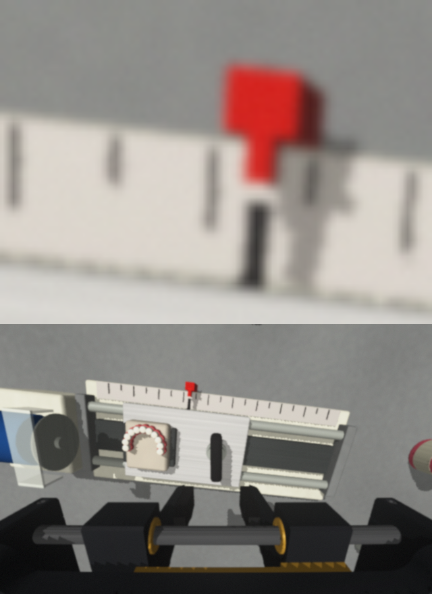

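The gripper is clear. The pointer lines up with the red tongue, and the knob bar lies at 15.8°, which is about 1.45 rad and so tight. I'm handing in.

```bash
python3 -c "
from plant import r
print(r.finish_job())"
```

```text
the job is handed in; nothing more can be done
None
```

The carriage is set at the red marker with the clamp tight again, and I handed the job in at about 15 s of the 48 s allowed. No verdict is reported.

- **What I did:** I turned the knob from about 1.33 to about 0.14 rad to loosen it. I then slid the carriage about 96 mm towards the motor and turned the knob back to about 1.45 rad. Last, I let go and lifted the gripper clear.
- **First grip failed:** the fingertips closed on the steel hub below the bar. I opened them, raised the gripper 8 mm and gripped the bar properly.
- **Last checks:** the zoomed wrist picture shows the pointer in line with the marker tongue, within about 1 mm. The knob's outline puts it at about 1.45 rad, and the contact force is about zero.
- **One disagreement:** after release, the trained networks' points put the pointer 3.5 mm short of the marker. Before release they gave 0.1 to 0.4 mm. I trusted the picture, because the networks' points scatter by a few millimetres and the knob's position agreed with where I let go.
- **Bystanders:** I never moved near the flask, jar, spare cast or wax knife, but I did not measure their positions again at the end.

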